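Rearrange the still life on its plinths

TASK

The still life for the drawing class is set up wrongly, each thing on another's plinth: rearrange it so that the bottle stands on the low round plinth, the tin on the square plinth and the cup on the tall oblong plinth, each upright in the middle of its plinth. The empty cork mat is free for parking a thing meanwhile. Set things down without dropping them or knocking them over, and leave the ink jar and the water glass where they stand.

Things in the scene. Friction and masses are not known exactly. Their poses are not given: they have to be found in the camera images.
- bottle: loose green glass bottle, narrow-necked, 120 mm tall, about 200 g: round body 54 mm across up to 66 mm, sloping shoulder up to 84 mm, straight neck 26 mm across from 84 mm to the top. Origin: centre of its underside; z up.
- cup: loose white handleless ceramic cup, open at the top, 80 mm tall, straight-sided, 56 mm across outside, wall 4 mm thick, about 150 g. Origin: centre of its underside; z up.
- tin: loose square steel tin, 46 x 46 mm and 60 mm tall, with a round lid 34 mm across on top (70 mm tall in all), about 150 g. Origin: centre of its underside; x and y along its sides, z up.
- plinth_round: fixed low round plinth of pale wood, 120 mm across, 22 mm high. Origin: centre of its underside, on the table; z up.
- plinth_square: fixed square plinth of pale wood, 110 x 110 mm, 46 mm high. Origin: centre of its underside, on the table; z up.
- plinth_oblong: fixed oblong plinth of pale wood, the tallest: 85 mm (its x) by 140 mm (its y), 70 mm high. Origin: centre of its underside, on the table; z up.
- mat: fixed round cork mat, 110 mm across, 4 mm thick, flat on the table and empty: a free spot where a thing can be parked. Origin: centre of its underside.
- ink_jar: loose black ink jar with a grey lid, closed, 62 mm across, 70 mm tall; a bystander on the table. Origin: centre of its underside.
- water_glass: loose empty clear water glass, 72 mm across at the rim, 75 mm tall; a bystander on the table. Origin: centre of its underside.
Not all that is in view belongs to the job. What is shaped like the tin but red is not meant.

How it is judged:
By the outcome, as a careful person would: the job done as asked, in the order asked, and still so for the second after the job is handed in, with the robot touching nothing.
It also fails if it takes over 120 s, if anything falls off the work surface, if the arm or the gripper's body presses on something with over 40 N, if the wrist force passes 120 N, or if a joint passes its speed limit or range.

ROBOT

A 6-joint arm with a two-finger parallel gripper is mounted at the origin on the work surface. World frame = base frame: x ahead of the robot, y to its left, z up, the work surface at z = 0. Lengths are in m, angles in degrees, forces in N, time in s.
With the tool pointing down it reaches from about 0.25 to 0.775 m from the base axis. Payload 4 kg.
Tool frame: the origin (TCP) lies between the finger pads; the fingertips stand 25 mm ahead of it and the grasp point (between the pads) lies 6 mm ahead of it; z points along the fingers, y is the line along which they close (so a half turn about z gives the same grasp; the last joint's range is limited). The gripper opens to 85 mm and grips with 20 to 120 N. Pads are 22 mm wide; open, the fingers measure 114 mm over their backs; the gripper's body (76 mm by 85 mm) begins 54 mm behind the grasp point. The pads swing forward as they close: fully open they stand 13 mm farther back than shut.
Start: joints at [62.046, 4.996, 78.535, -0, 96.463, -5.907], TCP at [0.206, 0.51, 0.256] pointing down, gripper open.
Joint ranges: [-177.83, 177.83], [-43.37, 116.18], [15.69, 146.23], [-61.86, 241.86], [9.47, 152.12], [-147.06, 147.06]. Speed limits (degrees/s): [159.86, 159.86, 180, 180, 180, 180].

INTERFACE

Orientations are given as [roll, pitch, yaw] about the fixed x, y, z axes, in that order (R = Rz(yaw) Ry(pitch) Rx(roll)).
In Python, from rig import * gives the robot as it stands.
- The arm moves only by the tool carry_out, never from a script. Its argument "motion" is a list of rows, each a list of 7 numbers: the opening, from 0 (shut) to 1 (fully open), then the shift along the tool's x, y, z in units of 25 mm (1.0 is 25 mm), then the turn, a rotation vector about the tool's x, y, z in units of 5 degrees (1.0 is 5 degrees). A call has 1 to 8 rows; each row shifts and turns the commanded pose from where the row before left it, along the tool's axes as they then stand; what a row does not reach is not made up. A row lasts 1/12 s, in which the tool goes at most 41.7 mm and 7.16 degrees, less where a joint would pass 70% of its speed; a pose out of reach is approached as far as the arm can. A call is refused whole if a number of a shift passes 1 or a number of a turn 1, either way. A call with a gripper value outside its range is refused whole. The fingers move at their own pace and stop on an object; "newtons" is the grip in N (left out, the last holds). Time passes only in rows, so rows that do not move let the fingers close. It gives the time, the measured TCP pose, the force, the opening and the grip force at its end, in the units of the state.
- get_state(): the state, without advancing time (a new reading comes with each control period).
- camera(name): name is "side" or "top"; returns a dict with "frame" (400x640x3 uint8, red, green, blue), "intrinsics" (3x3 intrinsics, pixels), "R" (3x3) and "t" (3): a world point X has camera coordinates R X + t. Camera axes: x right, y down, z forward; pixel columns grow to the right and rows downward; lengths in m; the calibration is good to about 2 mm. A picture is of the moment at which its call begins. There is no depth.
- sign_off(): hands the job in; it is judged then, once.
The state is a dict: "clock": time; "joints": joint angles; "joint_velocities": joint speeds; "effort": joint torques, N m; "position": TCP position; "orientation": TCP orientation; "contact_force": force on the tool from outside, world axes, zero at the start; "torque": the same for the moment, N m; "opening": finger opening in m; "grasp_force": force on a finger pad.
Only numpy, scipy, OpenCV 4.12 (cv2) and the standard library are available. Lean on these libraries where they do the work, as an engineer would, in place of code of your own. Each camera call takes 0.05 s, during which the arm holds its last target. There are 200 camera calls.

## Working session

There is one attempt and no reset: what is moved stays moved. The work goes in short steps, Python scripts to look and compute and a tool call to move; the robot and the scene stay as the last step left them, time stands still between calls to the robot, and variables do not carry over. Pictures are saved under pics/ and viewed, at most 14 in all, crops included, and the job is handed in when it is done.

Besides the shell and the picture viewer there is one more tool, called after ">>>" as name(argument=value, ...), one argument or row to a line, values as JSON. carry_out: Moves the arm, as the interface text tells. Its arguments: {"type":"object","properties":{"motion":{"type":"array","items":{"type":"array","items":{"type":"number"}}},"newtons":{"type":"number"}},"required":["motion"]}

```bash
mkdir -p pics; ls; python3 - <<'E'
from rig import *
import cv2
s=get_state(); print({k:s[k] for k in('clock','position','orientation','opening')})
for n in('top','side'):
    c=camera(n); cv2.imwrite(f'pics/{n}0.png',cv2.cvtColor(c['frame'],cv2.COLOR_RGB2BGR)); print(n,c['intrinsics'],c['R'],c['t'])
E
```

```text
pics
{'clock': 0.0, 'position': array([0.20624339, 0.50936035, 0.25509715]), 'orientation': array([-1.79868477e+02, -1.46993986e-02,  1.57950077e+02]), 'opening': 0.08563770286581943}
top [[397.25525495   0.         317.88331981]
 [  0.         397.25525495 201.70069525]
 [  0.           0.           1.        ]] [[-0.01192286 -0.99931597  0.03500638]
 [-0.99474638  0.00829407 -0.10203353]
 [ 0.10167339 -0.036039   -0.99416483]] [-0.07056516  0.63040638  0.90535253]
side [[389.00388925   0.         311.89860245]
 [  0.         389.00388925 196.99426637]
 [  0.           0.           1.        ]] [[ 0.76180886 -0.64777577 -0.00581414]
 [-0.38478645 -0.44526668 -0.80850292]
 [ 0.52113976  0.61816189 -0.58846344]] [-0.49507366  0.26629017  0.88223887]
```

View pics/top0.png

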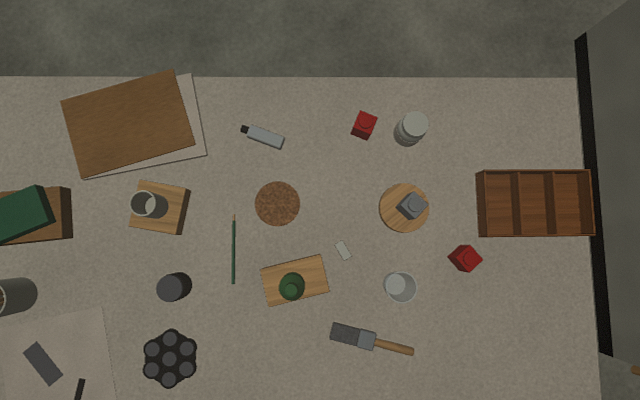

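View pics/side0.png

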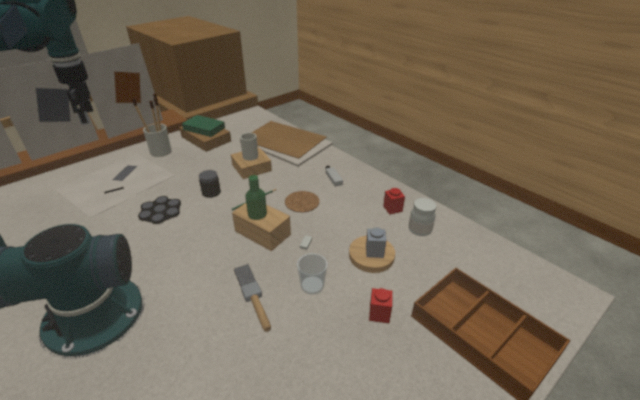

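Top view: the cup is on the square plinth (148,205), the grey tin on the round plinth (412,206) and the bottle on the oblong plinth (291,287). The mat is at (277,203), the ink jar at (174,287) and the water glass at (400,287). There are three tin-like things: grey at (412,206), red at (365,125) and red at (466,258). The grey one on the round plinth is meant, because the red ones are excluded. The white jar at (411,127) is lidded and not on a plinth, so it isn't the cup. I'll confirm in an enlarged crop.

```bash
python3 - <<'E'
import cv2,numpy as np
t=cv2.imread('pics/top0.png');s=cv2.imread('pics/side0.png')
def crop(im,x,y,w,h,k): return cv2.convertScaleAbs(cv2.resize(im[y:y+h,x:x+w],None,fx=k,fy=k,interpolation=cv2.INTER_CUBIC),alpha=1.4)
a=crop(t,120,170,80,60,5);b=crop(t,370,175,80,60,5);c=crop(t,250,245,80,65,5)[:300];d=crop(t,240,170,80,60,5)
cv2.imwrite('pics/c1.png',np.vstack([np.hstack([a,b]),np.hstack([c,d])]))
a=crop(s,215,125,80,60,5);b=crop(s,335,218,80,60,5);c=crop(s,222,173,80,75,4);c=cv2.copyMakeBorder(c,0,0,0,80,0);d=crop(s,275,180,80,60,5)
cv2.imwrite('pics/c2.png',np.vstack([np.hstack([a,b]),np.hstack([c,d])]))
E
```

```text
(no output)
```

View pics/c1.png

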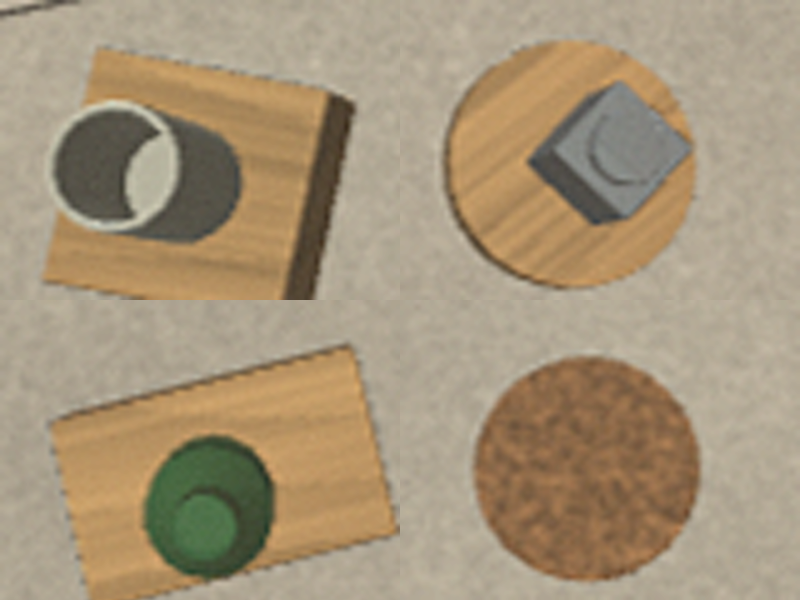

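View pics/c2.png

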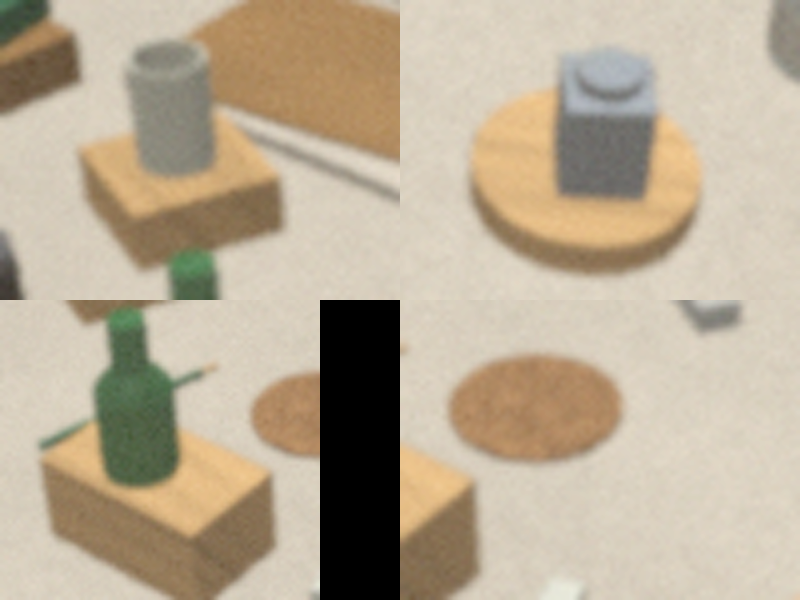

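```bash
cat > h.py <<'E'
import numpy as np, cv2
from scipy.optimize import least_squares
from rig import *
def proj(c,X):
    q=c['R']@np.asarray(X,float)+c['t']; p=c['intrinsics']@q; return p[:2]/p[2]
def back(c,p,z):
    d=c['R'].T@np.linalg.solve(c['intrinsics'],[*p,1]); o=-c['R'].T@c['t']
    return (o+d*(z-o[2])/d[2])[:2]
def fit(obs,z):   # obs: [(cam,pixel)], common height
    f=lambda q:np.concatenate([proj(c,[*q,z])-p for c,p in obs])
    r=least_squares(f,back(*obs[0],z)); return r.x,r.fun
def go(x,y,z,yaw=None):
    """turn units about tool z, then tool-frame shift units (after and before the turn)"""
    s=get_state(); p=s['position']; y0=s['orientation'][2]
    dy=0 if yaw is None else (yaw-y0+90)%180-90
    d=np.array([x,y,z])-p
    def sh(a):
        a=np.radians(a); return np.round(np.array([d[0]*np.cos(a)+d[1]*np.sin(a),d[0]*np.sin(a)-d[1]*np.cos(a),-d[2]])/.025,2)
    print('pos',p.round(4),'ori',s['orientation'].round(1),'j6',s['joints'][5].round(1),'| turn units',round(-dy/5,2),'shift after turn',sh(y0+dy),'before',sh(y0))
E
python3 - <<'E'
from h import *
T=camera('top');S=camera('side')
for n,z,a,b in [('sq',.046,(156.6,207),(250.8,158.2)),('cup',.126,(142.8,202.6),(248.2,136.2)),('rnd',.022,(403.8,207.2),(371.8,251.2)),
 ('obl',.07,(294.4,280.1),(260.6,214.1)),('bot',.19,(290.6,289.4),(253.4,176.6)),('mat',.004,(277,203.2),(301.6,201.2))]:
    x,r=fit([(T,a),(S,b)],z); print(n,back(T,a,z).round(4),back(S,b,z).round(4),x.round(4),r.round(1), np.hypot(*x).round(3))
print('tin',back(T,(414.2,204.6),.082).round(4),back(S,(377.2,231.6),.092).round(4))
o=lambda ox,oy,u,v:(ox+u/5-.4,oy+v/5-.4)
ang=lambda p,q,z:np.degrees(np.arctan2(*(back(T,q,z)-back(T,p,z))[::-1])).round(1)
B=lambda u,v:o(370,175,u-400,v)
print('tin yaw',ang(B(622,80),B(692,150),.082),ang(B(692,150),B(625,220),.082),ang(B(553,150),B(622,80),.082))
A=lambda u,v:o(120,170,u,v)
print('sq',ang(A(97,47),A(328,92),.046),ang(A(97,47),A(42,282),.046))
E
```

```text
sq [0.6192 0.2941] [0.6147 0.2862] [0.6188 0.2933] [ 0.3  0.2 -0.1 -1.2] 0.685
cup [0.6214 0.2936] [0.6194 0.2949] [0.6208 0.294 ] [-0.2  0.3  0.5 -0. ] 0.687
rnd [ 0.6158 -0.2842] [ 0.611  -0.2862] [ 0.6143 -0.2846] [ 0.2  0.6  0.4 -0.9] 0.677
obl [ 0.4513 -0.0213] [ 0.4484 -0.0214] [ 0.4503 -0.0211] [-0.1  0.5  0.5 -0.3] 0.451
bot [ 0.4449 -0.0169] [ 0.4438 -0.0135] [ 0.4443 -0.0161] [-0.4  0.4  0.7  0.4] 0.445
mat [0.6298 0.0214] [0.6253 0.0208] [0.6285 0.0217] [-0.1  0.5  0.6 -0.5] 0.629
tin [ 0.6163 -0.2927] [ 0.6144 -0.2932]
tin yaw -136.2 134.7 -45.9
sq -101.6 169.0
```

```bash
python3 - <<'E'
from h import *
go(.621,.294,.19); go(.621,.294,.098)
E
```

```text
pos [0.2063 0.5095 0.2555] ori [-179.9   -0.   158. ] j6 -5.9 | turn units 0.0 shift after turn [-18.61  -1.77   2.62] before [-18.61  -1.77   2.62]
pos [0.2063 0.5095 0.2555] ori [-179.9   -0.   158. ] j6 -5.9 | turn units 0.0 shift after turn [-18.61  -1.77   6.3 ] before [-18.61  -1.77   6.3 ]
```

>>> carry_out(
  motion=[
    [1, -0.93, -0.09, 0.13, 0, 0, 0],
    [1, -0.93, -0.09, 0.13, 0, 0, 0],
    [1, -0.93, -0.09, 0.13, 0, 0, 0],
    [1, -0.93, -0.09, 0.13, 0, 0, 0],
    [1, -0.93, -0.09, 0.13, 0, 0, 0],
    [1, -0.93, -0.09, 0.13, 0, 0, 0],
    [1, -0.93, -0.09, 0.13, 0, 0, 0],
    [1, -0.93, -0.09, 0.13, 0, 0, 0],
  ],
)

```text
clock: 0.87
position: [0.373, 0.4225, 0.2299]
orientation: [-180.0, -0.0, 158.0]
contact_force: [0.1, 0.9, 0.0]
opening: 0.0855
grasp_force: 0.0
```

>>> carry_out(
  motion=[
    [1, -0.93, -0.09, 0.13, 0, 0, 0],
    [1, -0.93, -0.09, 0.13, 0, 0, 0],
    [1, -0.93, -0.09, 0.13, 0, 0, 0],
    [1, -0.93, -0.09, 0.13, 0, 0, 0],
    [1, -0.93, -0.09, 0.13, 0, 0, 0],
    [1, -0.93, -0.09, 0.13, 0, 0, 0],
    [1, -0.93, -0.09, 0.13, 0, 0, 0],
    [1, -0.93, -0.09, 0.13, 0, 0, 0],
  ],
)

```text
clock: 1.53
position: [0.5386, 0.3361, 0.2037]
orientation: [-180.0, -0.0, 157.9]
contact_force: [-0.4, -0.2, 0.4]
opening: 0.0858
grasp_force: 0.0
```

>>> carry_out(
  motion=[
    [1, -0.93, -0.09, 0.13, 0, 0, 0],
    [1, -0.93, -0.09, 0.13, 0, 0, 0],
    [1, -0.93, -0.09, 0.13, 0, 0, 0],
    [1, -0.93, -0.09, 0.13, 0, 0, 0],
    [1, 0, 0, 0, 0, 0, 0],
    [1, 0, 0, 0, 0, 0, 0],
    [1, 0, 0, 0, 0, 0, 0],
    [1, 0, 0, 0, 0, 0, 0],
  ],
)

```text
clock: 2.2
position: [0.6198, 0.2943, 0.1916]
orientation: [180.0, -0.0, 158.0]
contact_force: [1.1, 0.7, 0.0]
opening: 0.0854
grasp_force: 0.0
```

```bash
python3 - <<'E'
from h import *
go(.621,.294,.098)
E
```

```text
pos [0.6198 0.2943 0.1916] ori [180.  -0. 158.] j6 -47.4 | turn units 0.0 shift after turn [-0.05  0.01  3.74] before [-0.05  0.01  3.74]
```

Tracking is precise, so I descend and grip the cup.

>>> carry_out(
  motion=[
    [1, -0.05, 0, 0.6, 0, 0, 0],
    [1, 0, 0, 0.6, 0, 0, 0],
    [1, 0, 0, 0.6, 0, 0, 0],
    [1, 0, 0, 0.6, 0, 0, 0],
    [1, 0, 0, 0.6, 0, 0, 0],
    [1, 0, 0, 0.5, 0, 0, 0],
    [1, 0, 0, 0.25, 0, 0, 0],
    [1, 0, 0, 0, 0, 0, 0],
  ],
)

```text
clock: 2.87
position: [0.6202, 0.2932, 0.0956]
orientation: [-179.9, -0.2, 158.0]
contact_force: [0.0, 0.3, -0.3]
opening: 0.0856
grasp_force: 0.0
```

>>> carry_out(
  motion=[
    [0.5, 0, 0, 0, 0, 0, 0],
    [0.4, 0, 0, 0, 0, 0, 0],
    [0.4, 0, 0, 0, 0, 0, 0],
    [0.4, 0, 0, 0, 0, 0, 0],
    [0.4, 0, 0, 0, 0, 0, 0],
    [0.4, 0, 0, 0, 0, 0, 0],
    [0.4, 0, 0, 0, 0, 0, 0],
    [0.4, 0, 0, 0, 0, 0, 0],
  ],
  newtons=25,
)

```text
clock: 3.53
position: [0.6226, 0.2934, 0.0995]
orientation: [179.9, 0.1, 158.0]
contact_force: [1.1, 0.4, 5.7]
opening: 0.0557
grasp_force: 27.1
```

>>> carry_out(
  motion=[
    [0.4, 0, 0, -0.2, 0, 0, 0],
    [0.4, 0, 0, -0.4, 0, 0, 0],
    [0.4, 0, 0, -0.5, 0, 0, 0],
    [0.4, 0, 0, -0.5, 0, 0, 0],
    [0.4, 0, 0, -0.3, 0, 0, 0],
    [0.4, 0, 0, -0.1, 0, 0, 0],
    [0.4, 0, 0, 0, 0, 0, 0],
    [0.4, 0, 0, 0, 0, 0, 0],
  ],
)

```text
clock: 4.2
position: [0.6217, 0.293, 0.1477]
orientation: [180.0, 0.0, 158.0]
contact_force: [-0.3, -0.1, -2.1]
opening: 0.0556
grasp_force: 26.7
```

```bash
python3 - <<'E'
from h import *
go(.629,.0215,.147); print(get_state()['contact_force'],get_state()['opening'])
E
```

```text
pos [0.6217 0.293  0.1477] ori [180.   0. 158.] j6 -47.4 | turn units 0.0 shift after turn [-4.35 -9.96  0.03] before [-4.35 -9.96  0.03]
[-0.27883768 -0.12479021 -2.14037473] 0.055566513327546696
```

>>> carry_out(
  motion=[
    [0.4, -0.13, -0.3, 0, 0, 0, 0],
    [0.4, -0.26, -0.6, 0, 0, 0, 0],
    [0.4, -0.35, -0.8, 0, 0, 0, 0],
    [0.4, -0.35, -0.8, 0, 0, 0, 0],
    [0.4, -0.35, -0.8, 0, 0, 0, 0],
    [0.4, -0.35, -0.8, 0, 0, 0, 0],
    [0.4, -0.35, -0.8, 0, 0, 0, 0],
    [0.4, -0.35, -0.8, 0, 0, 0, 0],
  ],
)

```text
clock: 4.87
position: [0.6253, 0.1348, 0.1468]
orientation: [-179.9, -0.1, 157.9]
contact_force: [0.2, 0.4, -1.4]
opening: 0.0556
grasp_force: 26.8
```

>>> carry_out(
  motion=[
    [0.4, -0.35, -0.8, 0, 0, 0, 0],
    [0.4, -0.35, -0.8, 0, 0, 0, 0],
    [0.4, -0.35, -0.8, 0, 0, 0, 0],
    [0.4, -0.35, -0.8, 0, 0, 0, 0],
    [0.4, -0.26, -0.6, 0, 0, 0, 0],
    [0.4, -0.13, -0.3, 0, 0, 0, 0],
    [0.4, -0.07, -0.16, 0, 0, 0, 0],
    [0.4, 0, 0, 0, 0, 0, 0],
  ],
)

```text
clock: 5.53
position: [0.6287, 0.0202, 0.1472]
orientation: [-180.0, -0.0, 157.9]
contact_force: [0.2, -0.6, -1.4]
opening: 0.0557
grasp_force: 26.8
```

>>> carry_out(
  motion=[
    [0.4, 0, 0, 0.3, 0, 0, 0],
    [0.4, 0, 0, 0.6, 0, 0, 0],
    [0.4, 0, 0, 0.6, 0, 0, 0],
    [0.4, 0, 0, 0.6, 0, 0, 0],
    [0.4, 0, 0, 0.6, 0, 0, 0],
    [0.4, 0, 0, 0.4, 0, 0, 0],
    [0.4, 0, 0, 0.3, 0, 0, 0],
    [0.4, 0, 0, 0, 0, 0, 0],
  ],
)

```text
clock: 6.2
position: [0.6277, 0.0223, 0.06]
orientation: [-179.9, -0.2, 158.0]
contact_force: [-0.8, -0.1, -1.9]
opening: 0.0553
grasp_force: 26.8
```

```bash
python3 - <<'E'
from h import *
go(.629,.0215,.056); print(get_state()['contact_force'],get_state()['opening'])
E
```

```text
pos [0.6277 0.0223 0.06  ] ori [-179.9   -0.2  158. ] j6 -71.2 | turn units 0.0 shift after turn [-0.06 -0.01  0.16] before [-0.06 -0.01  0.16]
[-0.7891239  -0.12791641 -1.92383797] 0.05529427972738812
```

>>> carry_out(
  motion=[
    [0.4, 0, 0, 0.06, 0, 0, 0],
    [0.4, 0, 0, 0.05, 0, 0, 0],
    [0.4, 0, 0, 0.03, 0, 0, 0],
    [0.4, 0, 0, 0, 0, 0, 0],
  ],
)

```text
clock: 6.53
position: [0.6296, 0.0214, 0.0599]
orientation: [180.0, 0.1, 158.0]
contact_force: [0.0, -0.9, -1.3]
opening: 0.0555
grasp_force: 26.8
```

>>> carry_out(
  motion=[
    [0.4, 0, 0, 0.04, 0, 0, 0],
    [0.4, 0, 0, 0.04, 0, 0, 0],
    [0.4, 0, 0, 0.03, 0, 0, 0],
    [0.4, 0, 0, 0, 0, 0, 0],
  ],
)

```text
clock: 6.87
position: [0.6294, 0.0214, 0.0575]
orientation: [180.0, 0.1, 157.9]
contact_force: [-1.7, -0.9, 4.2]
opening: 0.0556
grasp_force: 27.1
```

Contact: the force has turned to +4 N up. I release gently and rise.

>>> carry_out(
  motion=[
    [0.7, 0, 0, 0, 0, 0, 0],
    [0.8, 0, 0, 0, 0, 0, 0],
    [1, 0, 0, 0, 0, 0, 0],
    [1, 0, 0, 0, 0, 0, 0],
    [1, 0, 0, 0, 0, 0, 0],
    [1, 0, 0, 0, 0, 0, 0],
    [1, 0, 0, -0.2, 0, 0, 0],
    [1, 0, 0, -0.5, 0, 0, 0],
  ],
)

```text
clock: 7.53
position: [0.6275, 0.0215, 0.072]
orientation: [-179.9, -0.3, 157.9]
contact_force: [-0.7, -0.6, 0.7]
opening: 0.0854
grasp_force: 0.0
```

>>> carry_out(
  motion=[
    [1, 0, 0, -0.7, 0, 0, 0],
    [1, 0, 0, -0.8, 0, 0, 0],
    [1, 0, 0, -0.8, 0, 0, 0],
    [1, 0, 0, -0.8, 0, 0, 0],
    [1, 0, 0, -0.8, 0, 0, 0],
    [1, 0, 0, -0.4, 0, 0, 0],
    [1, 0, 0, 0, 0, 0, 0],
    [1, 0, 0, 0, 0, 0, 0],
  ],
)

```text
clock: 8.2
position: [0.6294, 0.0214, 0.1822]
orientation: [180.0, 0.1, 158.0]
contact_force: [-0.5, -1.2, -1.1]
opening: 0.0853
grasp_force: 0.0
```

```bash
python3 - <<'E'
from h import *
go(.6155,-.293,.17,134.5)
E
```

```text
pos [0.6294 0.0214 0.1822] ori [1.80e+02 1.00e-01 1.58e+02] j6 -71.2 | turn units 4.69 shift after turn [-8.58 -9.21  0.49] before [ -4.21 -11.87   0.49]
```

>>> carry_out(
  motion=[
    [1, 0, 0, 0, 0, 0, 0.5],
    [1, 0, 0, 0, 0, 0, 0.9],
    [1, 0, 0, 0, 0, 0, 0.9],
    [1, 0, 0, 0, 0, 0, 0.9],
    [1, 0, 0, 0, 0, 0, 0.9],
    [1, 0, 0, 0, 0, 0, 0.6],
    [1, -0.3, -0.3, 0, 0, 0, 0],
    [1, -0.6, -0.6, 0, 0, 0, 0],
  ],
)

```text
clock: 8.87
position: [0.6279, -0.009, 0.1793]
orientation: [-179.9, -0.2, 134.7]
contact_force: [-0.6, -0.0, -0.1]
opening: 0.0853
grasp_force: 0.0
```

>>> carry_out(
  motion=[
    [1, -0.8, -0.8, 0, 0, 0, 0],
    [1, -0.8, -0.8, 0, 0, 0, 0],
    [1, -0.8, -0.8, 0, 0, 0, 0],
    [1, -0.8, -0.8, 0, 0, 0, 0],
    [1, -0.8, -0.8, 0, 0, 0, 0],
    [1, -0.8, -0.8, 0, 0, 0, 0],
    [1, -0.8, -0.8, 0.1, 0, 0, 0],
    [1, -0.8, -0.8, 0.2, 0, 0, 0],
  ],
)

```text
clock: 9.53
position: [0.6258, -0.2388, 0.1729]
orientation: [-180.0, -0.0, 134.5]
contact_force: [0.1, 0.7, 0.1]
opening: 0.0855
grasp_force: 0.0
```

>>> carry_out(
  motion=[
    [1, -0.7, -0.8, 0.2, 0, 0, 0],
    [1, -0.4, -0.7, 0, 0, 0, 0],
    [1, -0.18, -0.4, 0, 0, 0, 0],
    [1, 0, 0, 0, 0, 0, 0],
    [1, 0, 0, 0, 0, 0, 0],
    [1, 0, 0, 0, 0, 0, 0],
  ],
)

```text
clock: 10.03
position: [0.6153, -0.2916, 0.1687]
orientation: [180.0, -0.0, 134.5]
contact_force: [0.1, 0.5, -0.3]
opening: 0.0858
grasp_force: 0.0
```

```bash
python3 - <<'E'
from h import *
go(.6155,-.293,.075,134.5)
E
```

```text
pos [ 0.6153 -0.2916  0.1687] ori [180.   -0.  134.5] j6 -74.7 | turn units 0.01 shift after turn [-0.05 -0.03  3.75] before [-0.05 -0.03  3.75]
```

>>> carry_out(
  motion=[
    [1, -0.05, -0.03, 0.5, 0, 0, 0],
    [1, 0, 0, 0.6, 0, 0, 0],
    [1, 0, 0, 0.6, 0, 0, 0],
    [1, 0, 0, 0.6, 0, 0, 0],
    [1, 0, 0, 0.6, 0, 0, 0],
    [1, 0, 0, 0.5, 0, 0, 0],
    [1, 0, 0, 0.35, 0, 0, 0],
    [1, 0, 0, 0, 0, 0, 0],
  ],
)

```text
clock: 10.7
position: [0.6143, -0.2925, 0.0716]
orientation: [-179.9, -0.3, 134.5]
contact_force: [0.2, -0.3, -0.3]
opening: 0.0851
grasp_force: 0.0
```

>>> carry_out(
  motion=[
    [0.45, 0, 0, 0, 0, 0, 0],
    [0.4, 0, 0, 0, 0, 0, 0],
    [0.3, 0, 0, 0, 0, 0, 0],
    [0.3, 0, 0, 0, 0, 0, 0],
    [0.3, 0, 0, 0, 0, 0, 0],
    [0.3, 0, 0, 0, 0, 0, 0],
    [0.3, 0, 0, 0, 0, 0, 0],
    [0.3, 0, 0, 0, 0, 0, 0],
  ],
)

```text
clock: 11.37
position: [0.6163, -0.2946, 0.0767]
orientation: [179.9, 0.2, 134.5]
contact_force: [-0.0, -1.1, 5.9]
opening: 0.0455
grasp_force: 27.2
```

>>> carry_out(
  motion=[
    [0.3, 0, 0, -0.2, 0, 0, 0],
    [0.3, 0, 0, -0.5, 0, 0, 0],
    [0.3, 0, 0, -0.8, 0, 0, 0],
    [0.3, 0, 0, -0.8, 0, 0, 0],
    [0.3, 0, 0, -0.8, 0, 0, 0],
    [0.3, 0, 0, -0.8, 0, 0, 0],
    [0.3, 0, 0, -0.8, 0, 0, 0],
    [0.3, 0, 0, -0.8, 0, 0, 0],
  ],
)

```text
clock: 12.03
position: [0.6149, -0.2939, 0.2133]
orientation: [-180.0, -0.1, 134.4]
contact_force: [-0.3, 0.3, -0.5]
opening: 0.0456
grasp_force: 26.4
```

```bash
python3 - <<'E'
from h import *
go(.619,.2935,.21,169)
E
```

```text
pos [ 0.6149 -0.2939  0.2133] ori [-1.800e+02 -1.000e-01  1.344e+02] j6 -74.8 | turn units -6.91 shift after turn [ 4.32 23.1   0.13] before [16.66 16.57  0.13]
```

>>> carry_out(
  motion=[
    [0.3, 0, 0, 0, 0, 0, -0.5],
    [0.3, 0, 0, 0, 0, 0, -0.95],
    [0.3, 0, 0, 0, 0, 0, -0.95],
    [0.3, 0, 0, 0, 0, 0, -0.95],
    [0.3, 0, 0, 0, 0, 0, -0.95],
    [0.3, 0, 0, 0, 0, 0, -0.95],
    [0.3, 0, 0, 0, 0, 0, -0.95],
    [0.3, 0, 0, 0, 0, 0, -0.7],
  ],
)

```text
clock: 12.7
position: [0.6149, -0.294, 0.2122]
orientation: [180.0, -0.1, 169.2]
contact_force: [-0.5, 0.5, -1.2]
opening: 0.0457
grasp_force: 26.3
```

>>> carry_out(
  motion=[
    [0.3, 0.07, 0.4, 0, 0, 0, 0],
    [0.3, 0.13, 0.7, 0, 0, 0, 0],
    [0.3, 0.17, 0.9, 0, 0, 0, 0],
    [0.3, 0.17, 0.9, 0, 0, 0, 0],
    [0.3, 0.17, 0.9, 0, 0, 0, 0],
    [0.3, 0.17, 0.9, 0, 0, 0, 0],
    [0.3, 0.17, 0.9, 0, 0, 0, 0],
    [0.3, 0.17, 0.9, 0, 0, 0, 0],
  ],
)

```text
clock: 13.37
position: [0.616, -0.1257, 0.2126]
orientation: [179.9, -0.0, 168.9]
contact_force: [0.0, -0.1, 0.5]
opening: 0.0457
grasp_force: 26.4
```

>>> carry_out(
  motion=[
    [0.3, 0.17, 0.9, 0, 0, 0, 0],
    [0.3, 0.17, 0.9, 0, 0, 0, 0],
    [0.3, 0.17, 0.9, 0, 0, 0, 0],
    [0.3, 0.17, 0.9, 0, 0, 0, 0],
    [0.3, 0.17, 0.9, 0, 0, 0, 0],
    [0.3, 0.17, 0.9, 0, 0, 0, 0],
    [0.3, 0.17, 0.9, 0, 0, 0, 0],
    [0.3, 0.17, 0.9, 0, 0, 0, 0],
  ],
)

```text
clock: 14.03
position: [0.6166, 0.0573, 0.2127]
orientation: [180.0, -0.0, 168.9]
contact_force: [0.3, -1.2, -1.4]
opening: 0.046
grasp_force: 26.4
```

>>> carry_out(
  motion=[
    [0.3, 0.17, 0.9, 0, 0, 0, 0],
    [0.3, 0.17, 0.9, 0, 0, 0, 0],
    [0.3, 0.17, 0.9, 0, 0, 0, 0],
    [0.3, 0.17, 0.9, 0, 0, 0, 0],
    [0.3, 0.17, 0.9, 0, 0, 0, 0],
    [0.3, 0.17, 0.9, 0, 0, 0, 0],
    [0.3, 0.17, 0.9, 0, 0, 0, 0],
    [0.3, 0.17, 0.9, 0, 0, 0, 0],
  ],
)

```text
clock: 14.7
position: [0.6172, 0.2402, 0.2127]
orientation: [180.0, -0.1, 168.9]
contact_force: [0.3, 0.8, -1.2]
opening: 0.0455
grasp_force: 26.4
```

>>> carry_out(
  motion=[
    [0.3, 0.17, 0.9, 0, 0, 0, 0],
    [0.3, 0.1, 0.6, 0, 0, 0, 0],
    [0.3, 0.07, 0.4, 0, 0, 0, 0],
    [0.3, 0.04, 0.3, 0, 0, 0, 0],
    [0.3, 0, 0, 0, 0, 0, 0],
    [0.3, 0, 0, 0, 0, 0, 0],
  ],
)

```text
clock: 15.2
position: [0.62, 0.293, 0.2125]
orientation: [-180.0, -0.0, 168.9]
contact_force: [-0.6, -0.7, -2.3]
opening: 0.0456
grasp_force: 26.4
```

```bash
python3 - <<'E'
from h import *
for i in range(2): go(.619,.2935,.099,169)
c=camera('top');s=camera('side')
f=np.vstack([c['frame'][150:270,80:340],s['frame'][90:210,170:430]])
cv2.imwrite('pics/p1.png',cv2.cvtColor(cv2.resize(f,None,fx=2.4,fy=2.4,interpolation=cv2.INTER_CUBIC),cv2.COLOR_RGB2BGR))
E
```

```text
pos [0.62   0.293  0.2125] ori [-180.    -0.   168.9] j6 -58.4 | turn units -0.01 shift after turn [0.04 0.01 4.54] before [0.04 0.01 4.54]
pos [0.62   0.293  0.2125] ori [-180.    -0.   168.9] j6 -58.4 | turn units -0.01 shift after turn [0.04 0.01 4.54] before [0.04 0.01 4.54]
```

View pics/p1.png

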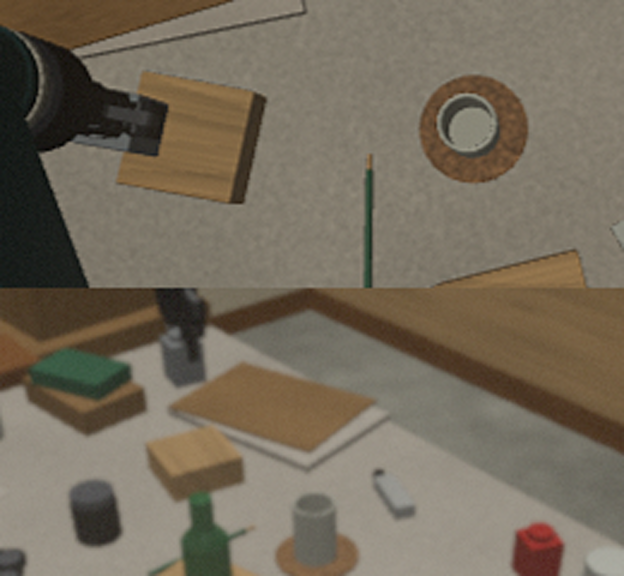

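The picture shows the cup upright near the middle of the mat (470,127), the tin held straight, and the empty square plinth centred at about (187,137) in the crop. I lower the tin.

>>> carry_out(
  motion=[
    [0.3, 0.04, 0.03, 0.3, 0, 0, 0],
    [0.3, 0, 0, 0.6, 0, 0, 0],
    [0.3, 0, 0, 0.8, 0, 0, 0],
    [0.3, 0, 0, 0.8, 0, 0, 0],
    [0.3, 0, 0, 0.7, 0, 0, 0],
    [0.3, 0, 0, 0.6, 0, 0, 0],
    [0.3, 0, 0, 0.4, 0, 0, 0],
    [0.3, 0, 0, 0.15, 0, 0, 0],
  ],
)

```text
clock: 15.97
position: [0.6181, 0.2931, 0.1008]
orientation: [-179.9, -0.2, 168.9]
contact_force: [-2.2, -0.5, 5.8]
opening: 0.0455
grasp_force: 27.3
```

>>> carry_out(
  motion=[
    [0.3, 0, 0, 0.05, 0, 0, 0],
    [0.3, 0, 0, 0.05, 0, 0, 0],
    [0.3, 0, 0, 0.03, 0, 0, 0],
    [0.3, 0, 0, 0, 0, 0, 0],
  ],
)

```text
clock: 16.3
position: [0.6198, 0.2945, 0.1017]
orientation: [179.9, 0.1, 168.9]
contact_force: [-0.1, 0.1, -1.8]
opening: 0.0456
grasp_force: 26.5
```

>>> carry_out(
  motion=[
    [0.3, 0, 0, 0.04, 0, 0, 0],
    [0.3, 0, 0, 0.03, 0, 0, 0],
    [0.3, 0, 0, 0, 0, 0, 0],
    [0.3, 0, 0, 0, 0, 0, 0],
  ],
)

```text
clock: 16.63
position: [0.6199, 0.2946, 0.1007]
orientation: [179.9, 0.1, 169.0]
contact_force: [-1.1, -0.2, 5.9]
opening: 0.0459
grasp_force: 27.2
```

>>> carry_out(
  motion=[
    [0.55, 0, 0, 0, 0, 0, 0],
    [0.7, 0, 0, 0, 0, 0, 0],
    [1, 0, 0, 0, 0, 0, 0],
    [1, 0, 0, 0, 0, 0, 0],
    [1, 0, 0, 0, 0, 0, 0],
    [1, 0, 0, 0, 0, 0, 0],
    [1, 0, 0, -0.2, 0, 0, 0],
    [1, 0, 0, -0.5, 0, 0, 0],
  ],
)

```text
clock: 17.3
position: [0.618, 0.2938, 0.1143]
orientation: [-179.9, -0.2, 169.0]
contact_force: [0.1, -0.2, 0.3]
opening: 0.0856
grasp_force: 0.0
```

>>> carry_out(
  motion=[
    [1, 0, 0, -0.8, 0, 0, 0],
    [1, 0, 0, -0.9, 0, 0, 0],
    [1, 0, 0, -0.9, 0, 0, 0],
    [1, 0, 0, -0.9, 0, 0, 0],
    [1, 0, 0, -0.9, 0, 0, 0],
    [1, 0, 0, -0.9, 0, 0, 0],
    [1, 0, 0, -0.5, 0, 0, 0],
    [1, 0, 0, 0, 0, 0, 0],
  ],
)

```text
clock: 17.97
position: [0.6205, 0.2948, 0.2674]
orientation: [179.7, 0.5, 169.0]
contact_force: [0.3, 0.3, 0.7]
opening: 0.0854
grasp_force: 0.0
```

```bash
python3 - <<'E'
from h import *
go(.4445,-.0165,.245); go(.4445,-.0165,.181)
E
```

```text
pos [0.6205 0.2948 0.2674] ori [179.7   0.5 169. ] j6 -58.3 | turn units 0.0 shift after turn [  4.52 -13.57   0.9 ] before [  4.52 -13.57   0.9 ]
pos [0.6205 0.2948 0.2674] ori [179.7   0.5 169. ] j6 -58.3 | turn units 0.0 shift after turn [  4.52 -13.57   3.46] before [  4.52 -13.57   3.46]
```

>>> carry_out(
  motion=[
    [1, 0.1, -0.3, 0, 0, 0, 0],
    [1, 0.2, -0.6, 0, 0, 0, 0],
    [1, 0.27, -0.8, 0, 0, 0, 0],
    [1, 0.27, -0.8, 0, 0, 0, 0],
    [1, 0.27, -0.8, 0, 0, 0, 0],
    [1, 0.27, -0.8, 0, 0, 0, 0],
    [1, 0.27, -0.8, 0, 0, 0, 0],
    [1, 0.27, -0.8, 0, 0, 0, 0],
  ],
)

```text
clock: 18.63
position: [0.5429, 0.1622, 0.2585]
orientation: [-179.9, -0.3, 168.9]
contact_force: [0.1, 0.2, -0.0]
opening: 0.0856
grasp_force: 0.0
```

>>> carry_out(
  motion=[
    [1, 0.27, -0.8, 0, 0, 0, 0],
    [1, 0.27, -0.8, 0, 0, 0, 0],
    [1, 0.27, -0.8, 0, 0, 0, 0],
    [1, 0.27, -0.8, 0, 0, 0, 0],
    [1, 0.27, -0.8, 0, 0, 0, 0],
    [1, 0.27, -0.8, 0, 0, 0, 0],
    [1, 0.27, -0.8, 0, 0, 0, 0],
    [1, 0.27, -0.8, 0, 0, 0, 0],
  ],
)

```text
clock: 19.3
position: [0.4591, 0.0159, 0.2587]
orientation: [-180.0, -0.3, 168.9]
contact_force: [0.2, -0.4, 0.1]
opening: 0.0852
grasp_force: 0.0
```

>>> carry_out(
  motion=[
    [1, 0.22, -0.7, 0, 0, 0, 0],
    [1, 0.15, -0.5, 0, 0, 0, 0],
    [1, 0.07, -0.27, 0, 0, 0, 0],
    [1, 0, 0, 0, 0, 0, 0],
    [1, 0, 0, 0, 0, 0, 0],
    [1, 0, 0, 0, 0, 0, 0],
  ],
)

```text
clock: 19.8
position: [0.4433, -0.0166, 0.2606]
orientation: [180.0, -0.1, 169.0]
contact_force: [0.5, -0.2, -0.1]
opening: 0.0853
grasp_force: 0.0
```

```bash
python3 - <<'E'
from h import *
go(.4445,-.0165,.179)
s=camera('side'); c=camera('top')
f=np.hstack([cv2.resize(s['frame'][120:260,180:330],(600,560),interpolation=cv2.INTER_CUBIC)])
cv2.imwrite('pics/p2.png',cv2.cvtColor(f,cv2.COLOR_RGB2BGR))
f=c['frame'][:,:330]; cv2.imwrite('pics/p2t.png',cv2.cvtColor(f,cv2.COLOR_RGB2BGR))
E
```

```text
pos [ 0.4433 -0.0166  0.2606] ori [ 1.80e+02 -1.00e-01  1.69e+02] j6 -88.5 | turn units 0.0 shift after turn [-0.05  0.01  3.26] before [-0.05  0.01  3.26]
```

View pics/p2.png

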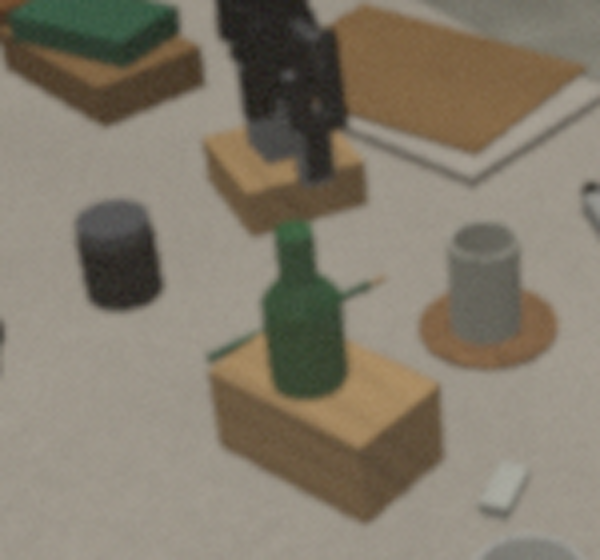

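The bottle stands upright under the gripper at (300,330) in the crop. I descend to the neck and grip.

>>> carry_out(
  motion=[
    [1, -0.05, 0, 0.4, 0, 0, 0],
    [1, 0, 0, 0.5, 0, 0, 0],
    [1, 0, 0, 0.5, 0, 0, 0],
    [1, 0, 0, 0.5, 0, 0, 0],
    [1, 0, 0, 0.5, 0, 0, 0],
    [1, 0, 0, 0.5, 0, 0, 0],
    [1, 0, 0, 0.3, 0, 0, 0],
    [1, 0, 0, 0, 0, 0, 0],
  ],
)

```text
clock: 20.57
position: [0.4434, -0.0167, 0.1786]
orientation: [180.0, -0.3, 169.0]
contact_force: [0.0, 0.1, -0.7]
opening: 0.0853
grasp_force: 0.0
```

>>> carry_out(
  motion=[
    [0.6, 0, 0, 0, 0, 0, 0],
    [0.4, 0, 0, 0, 0, 0, 0],
    [0.3, 0, 0, 0, 0, 0, 0],
    [0.2, 0, 0, 0, 0, 0, 0],
    [0.15, 0, 0, 0, 0, 0, 0],
    [0.15, 0, 0, 0, 0, 0, 0],
    [0.15, 0, 0, 0, 0, 0, 0],
    [0.15, 0, 0, 0, 0, 0, 0],
  ],
  newtons=30,
)

```text
clock: 21.23
position: [0.445, -0.0172, 0.1821]
orientation: [180.0, 0.1, 169.0]
contact_force: [0.2, 1.4, 3.1]
opening: 0.0253
grasp_force: 32.1
```

>>> carry_out(
  motion=[
    [0.15, 0, 0, -0.2, 0, 0, 0],
    [0.15, 0, 0, -0.4, 0, 0, 0],
    [0.15, 0, 0, -0.5, 0, 0, 0],
    [0.15, 0, 0, -0.5, 0, 0, 0],
    [0.15, 0, 0, -0.3, 0, 0, 0],
    [0.15, 0, 0, -0.1, 0, 0, 0],
    [0.15, 0, 0, 0, 0, 0, 0],
    [0.15, 0, 0, 0, 0, 0, 0],
  ],
)

```text
clock: 21.9
position: [0.4443, -0.0173, 0.2308]
orientation: [-180.0, -0.1, 169.0]
contact_force: [0.8, -0.1, -2.5]
opening: 0.025
grasp_force: 31.6
```

```bash
python3 - <<'E'
from h import *
go(.615,-.2845,.23)
s=camera('side')
f=cv2.resize(s['frame'][120:260,180:420],(720,420),interpolation=cv2.INTER_CUBIC)
cv2.imwrite('pics/p3.png',cv2.cvtColor(f,cv2.COLOR_RGB2BGR))
E
```

```text
pos [ 0.4443 -0.0173  0.2308] ori [-1.80e+02 -1.00e-01  1.69e+02] j6 -88.5 | turn units 0.0 shift after turn [-8.75 -9.18  0.03] before [-8.75 -9.18  0.03]
```

View pics/p3.png

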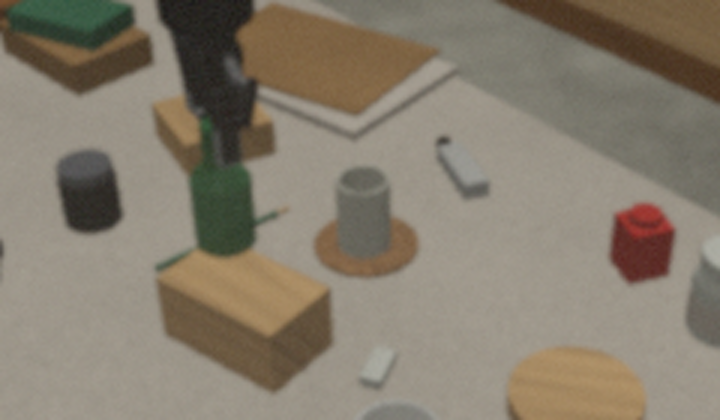

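The bottle hangs straight from the gripper at (222,205), clear of the oblong plinth, and the round plinth is empty. I carry it over.

>>> carry_out(
  motion=[
    [0.15, -0.3, -0.3, 0, 0, 0, 0],
    [0.15, -0.5, -0.5, 0, 0, 0, 0],
    [0.15, -0.6, -0.65, 0, 0, 0, 0],
    [0.15, -0.6, -0.65, 0, 0, 0, 0],
    [0.15, -0.6, -0.65, 0, 0, 0, 0],
    [0.15, -0.6, -0.65, 0, 0, 0, 0],
    [0.15, -0.6, -0.65, 0, 0, 0, 0],
    [0.15, -0.6, -0.65, 0, 0, 0, 0],
  ],
)

```text
clock: 22.62
position: [0.5305, -0.1554, 0.2301]
orientation: [180.0, -0.1, 168.9]
contact_force: [0.7, 0.3, -1.9]
opening: 0.0251
grasp_force: 31.6
```

>>> carry_out(
  motion=[
    [0.15, -0.6, -0.62, 0, 0, 0, 0],
    [0.15, -0.6, -0.62, 0, 0, 0, 0],
    [0.15, -0.6, -0.62, 0, 0, 0, 0],
    [0.15, -0.6, -0.62, 0, 0, 0, 0],
    [0.15, -0.6, -0.62, 0, 0, 0, 0],
    [0.15, -0.6, -0.62, 0, 0, 0, 0],
    [0.15, -0.5, -0.5, 0, 0, 0, 0],
    [0.15, -0.28, -0.25, 0, 0, 0, 0],
  ],
)

```text
clock: 23.28
position: [0.6165, -0.2873, 0.229]
orientation: [-180.0, -0.1, 168.8]
contact_force: [0.1, 0.6, -2.5]
opening: 0.0253
grasp_force: 31.6
```

>>> carry_out(
  motion=[
    [0.15, 0, 0, 0, 0, 0, 0],
    [0.15, 0, 0, 0, 0, 0, 0],
    [0.15, 0, 0, 0, 0, 0, 0],
    [0.15, 0, 0, 0, 0, 0, 0],
  ],
)

```text
clock: 23.62
position: [0.6158, -0.2838, 0.2312]
orientation: [180.0, -0.0, 169.0]
contact_force: [-0.6, -0.1, -1.7]
opening: 0.0256
grasp_force: 31.6
```

```bash
python3 - <<'E'
from h import *
go(.615,-.2845,.132)
E
```

```text
pos [ 0.6158 -0.2838  0.2312] ori [180.  -0. 169.] j6 -108.5 | turn units 0.0 shift after turn [ 0.02 -0.03  3.97] before [ 0.02 -0.03  3.97]
```

>>> carry_out(
  motion=[
    [0.15, 0, -0.02, 0.3, 0, 0, 0],
    [0.15, 0, 0, 0.6, 0, 0, 0],
    [0.15, 0, 0, 0.7, 0, 0, 0],
    [0.15, 0, 0, 0.7, 0, 0, 0],
    [0.15, 0, 0, 0.6, 0, 0, 0],
    [0.15, 0, 0, 0.5, 0, 0, 0],
    [0.15, 0, 0, 0.3, 0, 0, 0],
    [0.15, 0, 0, 0.1, 0, 0, 0],
  ],
)

```text
clock: 24.28
position: [0.6151, -0.2841, 0.1342]
orientation: [179.9, -0.2, 169.0]
contact_force: [0.3, 0.9, 1.2]
opening: 0.0253
grasp_force: 32.1
```

>>> carry_out(
  motion=[
    [0.15, 0, 0, 0, 0, 0, 0],
    [0.15, 0, 0, 0.04, 0, 0, 0],
    [0.15, 0, 0, 0.03, 0, 0, 0],
    [0.15, 0, 0, 0, 0, 0, 0],
    [0.15, 0, 0, 0, 0, 0, 0],
  ],
)

```text
clock: 24.7
position: [0.6163, -0.285, 0.1354]
orientation: [-180.0, 0.1, 169.0]
contact_force: [0.1, 0.6, -3.0]
opening: 0.0252
grasp_force: 31.6
```

>>> carry_out(
  motion=[
    [0.15, 0, 0, 0.04, 0, 0, 0],
    [0.15, 0, 0, 0.02, 0, 0, 0],
    [0.15, 0, 0, 0, 0, 0, 0],
    [0.15, 0, 0, 0, 0, 0, 0],
  ],
)

```text
clock: 25.03
position: [0.6164, -0.285, 0.1341]
orientation: [-180.0, 0.1, 169.0]
contact_force: [-0.5, 0.6, 2.3]
opening: 0.0253
grasp_force: 32.0
```

The bottle touches down at +2.3 N. I release and rise.

>>> carry_out(
  motion=[
    [0.35, 0, 0, 0, 0, 0, 0],
    [0.5, 0, 0, 0, 0, 0, 0],
    [0.8, 0, 0, 0, 0, 0, 0],
    [1, 0, 0, 0, 0, 0, 0],
    [1, 0, 0, 0, 0, 0, 0],
    [1, 0, 0, 0, 0, 0, 0],
    [1, 0, 0, 0, 0, 0, 0],
    [1, 0, 0, -0.3, 0, 0, 0],
  ],
)

```text
clock: 25.7
position: [0.6151, -0.2843, 0.1386]
orientation: [179.9, -0.2, 169.0]
contact_force: [-0.7, -0.4, -0.3]
opening: 0.0855
grasp_force: 0.0
```

>>> carry_out(
  motion=[
    [1, 0, 0, -0.6, 0, 0, 0],
    [1, 0, 0, -0.8, 0, 0, 0],
    [1, 0, 0, -0.8, 0, 0, 0],
    [1, 0, 0, -0.8, 0, 0, 0],
    [1, 0, 0, -0.6, 0, 0, 0],
    [1, 0, 0, -0.2, 0, 0, 0],
    [1, 0, 0, 0, 0, 0, 0],
    [1, 0, 0, 0, 0, 0, 0],
  ],
)

```text
clock: 26.37
position: [0.6159, -0.2848, 0.2353]
orientation: [180.0, -0.0, 169.0]
contact_force: [0.3, 0.1, -0.0]
opening: 0.0854
grasp_force: 0.0
```

```bash
python3 - <<'E'
from h import *
go(.6285,.0215,.235)
c=camera('top')['frame'];s=camera('side')['frame']
r=lambda f,x,y,w,h:cv2.resize(f[y:y+h,x:x+w],(400,300),interpolation=cv2.INTER_CUBIC)
f=np.vstack([np.hstack([r(c,110,170,80,60),r(c,237,173,80,60)]),np.hstack([r(s,325,185,100,75),r(s,215,130,80,60)])])
cv2.imwrite('pics/p4.png',cv2.cvtColor(cv2.convertScaleAbs(f,alpha=1.4),cv2.COLOR_RGB2BGR))
E
```

```text
pos [ 0.6159 -0.2848  0.2353] ori [180.  -0. 169.] j6 -108.6 | turn units 0.0 shift after turn [1.850e+00 1.212e+01 1.000e-02] before [1.850e+00 1.212e+01 1.000e-02]
```

View pics/p4.png

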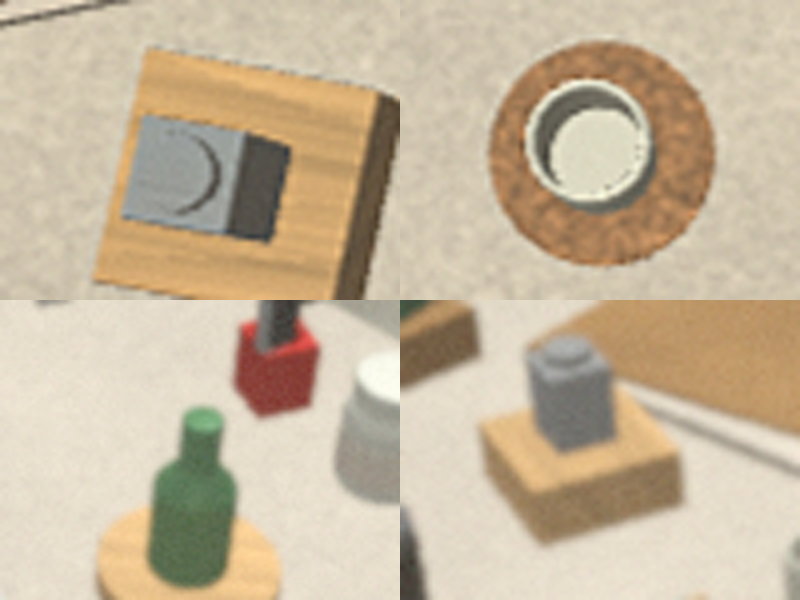

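The tin stands upright on the square plinth, aligned with it, and the cup is upright on the mat. The bottle stands upright on the round plinth.

```bash
python3 - <<'E'
from h import *
c=camera('top');s=camera('side')
print('tin',back(c,(146.4,204.6),.106),'cup',back(c,(274.8,201.4),.084))
# plinth square corners from same crop
print('sq',back(c,(110+(94+379)/10-.4,170+(282+92)/10-.4),.046))
p=s['frame']; print('bot side',back(s,(325+204/4-.4,185+118/4-.4),.142))
go(.6285,.0215,.235)
E
```

```text
tin [0.61906012 0.29388755] cup [0.625967   0.02087799]
sq [0.61923392 0.29344288]
bot side [ 0.61320494 -0.28287244]
pos [ 0.6155 -0.2846  0.2335] ori [179.9  -0.2 169. ] j6 -108.6 | turn units 0.0 shift after turn [ 1.83 12.12 -0.06] before [ 1.83 12.12 -0.06]
```

>>> carry_out(
  motion=[
    [1, 0.05, 0.3, 0, 0, 0, 0],
    [1, 0.09, 0.6, 0, 0, 0, 0],
    [1, 0.13, 0.85, 0, 0, 0, 0],
    [1, 0.13, 0.85, 0, 0, 0, 0],
    [1, 0.13, 0.85, 0, 0, 0, 0],
    [1, 0.13, 0.85, 0, 0, 0, 0],
    [1, 0.13, 0.85, 0, 0, 0, 0],
    [1, 0.13, 0.85, 0, 0, 0, 0],
  ],
)

```text
clock: 27.23
position: [0.6219, -0.1305, 0.2355]
orientation: [180.0, -0.0, 169.0]
contact_force: [0.3, -0.1, -0.5]
opening: 0.0852
grasp_force: 0.0
```

>>> carry_out(
  motion=[
    [1, 0.13, 0.85, 0, 0, 0, 0],
    [1, 0.13, 0.85, 0, 0, 0, 0],
    [1, 0.13, 0.85, 0, 0, 0, 0],
    [1, 0.13, 0.85, 0, 0, 0, 0],
    [1, 0.13, 0.85, 0.2, 0, 0, 0],
    [1, 0.13, 0.85, 0.4, 0, 0, 0],
    [1, 0.1, 0.7, 0.4, 0, 0, 0],
    [1, 0.05, 0.3, 0.4, 0, 0, 0],
  ],
)

```text
clock: 27.9
position: [0.628, 0.0248, 0.2003]
orientation: [179.9, 0.0, 169.2]
contact_force: [0.0, 0.6, 0.3]
opening: 0.0854
grasp_force: 0.0
```

>>> carry_out(
  motion=[
    [1, 0.02, 0, 0.4, 0, 0, 0],
    [1, 0, 0, 0.3, 0, 0, 0],
    [1, 0, 0, 0, 0, 0, 0],
    [1, 0, 0, 0, 0, 0, 0],
    [1, 0, 0, 0, 0, 0, 0],
  ],
)

```text
clock: 28.32
position: [0.6284, 0.0199, 0.1836]
orientation: [180.0, 0.1, 168.9]
contact_force: [1.2, -0.0, -0.6]
opening: 0.0852
grasp_force: 0.0
```

```bash
python3 - <<'E'
from h import *
go(.6275,.0212,.057)
E
```

```text
pos [0.6284 0.0199 0.1836] ori [1.800e+02 1.000e-01 1.689e+02] j6 -82.2 | turn units 0.0 shift after turn [0.04 0.04 5.06] before [0.04 0.04 5.06]
```

>>> carry_out(
  motion=[
    [1, 0.04, 0.04, 0.4, 0, 0, 0],
    [1, 0, 0, 0.7, 0, 0, 0],
    [1, 0, 0, 0.7, 0, 0, 0],
    [1, 0, 0, 0.7, 0, 0, 0],
    [1, 0, 0, 0.7, 0, 0, 0],
    [1, 0, 0, 0.7, 0, 0, 0],
    [1, 0, 0, 0.6, 0, 0, 0],
    [1, 0, 0, 0.4, 0, 0, 0],
  ],
)

```text
clock: 28.98
position: [0.6264, 0.0218, 0.0585]
orientation: [-180.0, -0.1, 168.9]
contact_force: [-0.1, -0.0, -1.1]
opening: 0.0854
grasp_force: 0.0
```

>>> carry_out(
  motion=[
    [1, 0, 0, 0.1, 0, 0, 0],
    [1, 0, 0, 0, 0, 0, 0],
    [0.6, 0, 0, 0, 0, 0, 0],
    [0.5, 0, 0, 0, 0, 0, 0],
    [0.4, 0, 0, 0, 0, 0, 0],
    [0.4, 0, 0, 0, 0, 0, 0],
    [0.4, 0, 0, 0, 0, 0, 0],
    [0.4, 0, 0, 0, 0, 0, 0],
  ],
  newtons=25,
)

```text
clock: 29.65
position: [0.6283, 0.0222, 0.0598]
orientation: [180.0, 0.2, 169.0]
contact_force: [-0.2, 0.3, 5.6]
opening: 0.0549
grasp_force: 27.2
```

>>> carry_out(
  motion=[
    [0.4, 0, 0, 0, 0, 0, 0],
    [0.4, 0, 0, 0, 0, 0, 0],
  ],
)

```text
clock: 29.82
position: [0.6284, 0.0222, 0.0598]
orientation: [180.0, 0.2, 169.0]
contact_force: [0.8, 0.2, 5.9]
opening: 0.0551
grasp_force: 27.2
```

>>> carry_out(
  motion=[
    [0.4, 0, 0, -0.2, 0, 0, 0],
    [0.4, 0, 0, -0.5, 0, 0, 0],
    [0.4, 0, 0, -0.7, 0, 0, 0],
    [0.4, 0, 0, -0.7, 0, 0, 0],
    [0.4, 0, 0, -0.7, 0, 0, 0],
    [0.4, 0, 0, -0.7, 0, 0, 0],
    [0.4, 0, 0, -0.4, 0, 0, 0],
    [0.4, 0, 0, -0.1, 0, 0, 0],
  ],
)

```text
clock: 30.48
position: [0.6283, 0.0222, 0.161]
orientation: [180.0, 0.2, 169.0]
contact_force: [0.2, 0.2, -0.5]
opening: 0.0548
grasp_force: 26.9
```

>>> carry_out(
  motion=[
    [0.4, 0, 0, 0, 0, 0, 0],
    [0.4, 0, 0, 0, 0, 0, 0],
  ],
)

```text
clock: 30.65
position: [0.6267, 0.0222, 0.1569]
orientation: [-180.0, -0.1, 169.0]
contact_force: [0.2, -0.8, -1.9]
opening: 0.0548
grasp_force: 26.9
```

```bash
python3 - <<'E'
from h import *
go(.4505,-.0212,.16); print(get_state()['contact_force'])
E
```

```text
pos [0.6267 0.0222 0.1569] ori [-1.80e+02 -1.00e-01  1.69e+02] j6 -82.1 | turn units 0.0 shift after turn [ 6.58 -3.05 -0.12] before [ 6.58 -3.05 -0.12]
[ 0.17439484 -0.78512388 -1.87043501]
```

>>> carry_out(
  motion=[
    [0.4, 0.3, -0.14, 0, 0, 0, 0],
    [0.4, 0.5, -0.23, 0, 0, 0, 0],
    [0.4, 0.7, -0.33, 0, 0, 0, 0],
    [0.4, 0.7, -0.33, 0, 0, 0, 0],
    [0.4, 0.7, -0.33, 0, 0, 0, 0],
    [0.4, 0.7, -0.33, 0, 0, 0, 0],
    [0.4, 0.7, -0.33, 0, 0, 0, 0],
    [0.4, 0.7, -0.33, 0, 0, 0, 0],
  ],
)

```text
clock: 31.32
position: [0.491, -0.0117, 0.1565]
orientation: [-180.0, -0.2, 168.9]
contact_force: [-0.3, -0.5, -0.8]
opening: 0.0551
grasp_force: 26.8
```

>>> carry_out(
  motion=[
    [0.4, 0.7, -0.33, 0, 0, 0, 0],
    [0.4, 0.5, -0.23, 0, 0, 0, 0],
    [0.4, 0.28, -0.1, 0, 0, 0, 0],
    [0.4, 0.1, -0.04, 0, 0, 0, 0],
    [0.4, 0, 0, 0, 0, 0, 0],
    [0.4, 0, 0, 0, 0, 0, 0],
    [0.4, 0, 0, 0, 0, 0, 0],
  ],
)

```text
clock: 31.9
position: [0.4518, -0.021, 0.158]
orientation: [180.0, 0.0, 169.0]
contact_force: [0.0, -0.4, -1.7]
opening: 0.0543
grasp_force: 26.9
```

```bash
python3 - <<'E'
from h import *
go(.4505,-.0212,.125); print(get_state()['contact_force'])
E
```

```text
pos [ 0.4518 -0.021   0.158 ] ori [180.   0. 169.] j6 -88.8 | turn units 0.0 shift after turn [ 0.05 -0.02  1.32] before [ 0.05 -0.02  1.32]
[ 0.03706163 -0.44541259 -1.70902146]
```

Contact is expected after 4.0 − 2.64 = 1.36 units of descent.

>>> carry_out(
  motion=[
    [0.4, 0.03, 0, 0.2, 0, 0, 0],
    [0.4, 0, 0, 0.3, 0, 0, 0],
    [0.4, 0, 0, 0.3, 0, 0, 0],
    [0.4, 0, 0, 0.25, 0, 0, 0],
    [0.4, 0, 0, 0.15, 0, 0, 0],
    [0.4, 0, 0, 0.08, 0, 0, 0],
    [0.4, 0, 0, 0, 0, 0, 0],
    [0.4, 0, 0, 0, 0, 0, 0],
  ],
)

```text
clock: 32.57
position: [0.4506, -0.021, 0.1259]
orientation: [180.0, 0.0, 169.0]
contact_force: [-0.8, -0.6, -1.6]
opening: 0.0551
grasp_force: 26.8
```

>>> carry_out(
  motion=[
    [0.4, 0, 0, 0.04, 0, 0, 0],
    [0.4, 0, 0, 0.02, 0, 0, 0],
    [0.4, 0, 0, 0, 0, 0, 0],
    [0.4, 0, 0, 0, 0, 0, 0],
  ],
)

```text
clock: 32.9
position: [0.4507, -0.021, 0.1258]
orientation: [180.0, 0.1, 169.0]
contact_force: [-2.6, 0.9, 4.8]
opening: 0.0552
grasp_force: 27.4
```

The cup is down. I release and rise well clear.

>>> carry_out(
  motion=[
    [0.7, 0, 0, 0, 0, 0, 0],
    [0.8, 0, 0, 0, 0, 0, 0],
    [1, 0, 0, 0, 0, 0, 0],
    [1, 0, 0, 0, 0, 0, 0],
    [1, 0, 0, 0, 0, 0, 0],
    [1, 0, 0, 0, 0, 0, 0],
    [1, 0, 0, -0.2, 0, 0, 0],
    [1, 0, 0, -0.5, 0, 0, 0],
  ],
)

```text
clock: 33.57
position: [0.4492, -0.0208, 0.1406]
orientation: [-180.0, -0.2, 168.9]
contact_force: [1.0, -0.6, -0.6]
opening: 0.0855
grasp_force: 0.0
```

>>> carry_out(
  motion=[
    [1, 0, 0, -0.8, 0, 0, 0],
    [1, 0, 0, -0.8, 0, 0, 0],
    [1, 0, 0, -0.8, 0, 0, 0],
    [1, 0, 0, -0.8, 0, 0, 0],
    [1, 0, 0, -0.8, 0, 0, 0],
    [1, 0, 0, -0.6, 0, 0, 0],
    [1, 0.5, 0, -0.3, 0, 0, 0],
    [1, 0.8, 0, 0, 0, 0, 0],
  ],
)

```text
clock: 34.23
position: [0.4201, -0.0151, 0.2673]
orientation: [180.0, 0.3, 168.9]
contact_force: [-0.1, 0.3, 0.6]
opening: 0.0856
grasp_force: 0.0
```

>>> carry_out(
  motion=[
    [1, 0.8, 0, 0, 0, 0, 0],
    [1, 0.8, 0, 0, 0, 0, 0],
    [1, 0.8, 0, 0, 0, 0, 0],
    [1, 0.6, 0, 0, 0, 0, 0],
    [1, 0.3, 0, 0, 0, 0, 0],
    [1, 0, 0, 0, 0, 0, 0],
    [1, 0, 0, 0, 0, 0, 0],
  ],
)

```text
clock: 34.82
position: [0.338, 0.001, 0.265]
orientation: [180.0, 0.1, 169.0]
contact_force: [-0.4, -0.1, 1.4]
opening: 0.0853
grasp_force: 0.0
```

```bash
python3 - <<'E'
from h import *
c=camera('top')['frame'];s=camera('side')['frame']
r=lambda f,x,y,w,h,W=400:cv2.resize(f[y:y+h,x:x+w],(W,300),interpolation=cv2.INTER_CUBIC)
f=np.vstack([np.hstack([r(c,110,165,320,150,800)]),np.hstack([r(s,190,120,240,180,400),r(c,250,245,80,60)])])
cv2.imwrite('pics/p5.png',cv2.cvtColor(cv2.convertScaleAbs(f,alpha=1.4),cv2.COLOR_RGB2BGR))
E
```

```text
(no output)
```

View pics/p5.png

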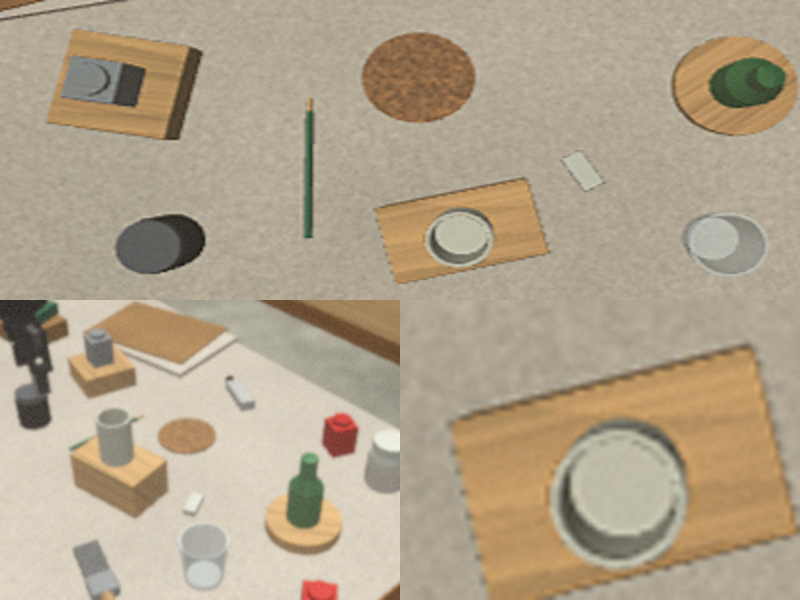

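All three things stand upright on their plinths: the tin at (100,80), the bottle at (750,80) and the cup at (460,238). The ink jar (160,243) and the glass (725,243) look unmoved. I'll check the centring numerically before handing in.

```bash
python3 - <<'E'
from h import *
c=camera('top')
print('cup',back(c,(293.6,284.0),.15),'want .4513 -.0213'); print('bottle',back(c,(417.7,203.2),.142),'want .6158 -.2842')
print(sign_off())
E
```

```text
cup [ 0.45096314 -0.02162885] want .4513 -.0213
bottle [ 0.61363306 -0.2833594 ] want .6158 -.2842
the job is handed in; nothing more can be done
None
```

The job is handed in: the bottle is on the round plinth, the tin on the square and the cup on the oblong, each upright and within about 3 mm of centre by camera; the ink jar and water glass look unmoved.

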